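Open the bench power box and plug in the spare outlet module

TASK

Open the bench power box: lift its hatch off its seat by the handle and slide it along its channels all the way to the stop at the other end, and leave it lying there. Then plug the spare double outlet module, sockets up, into the empty bay and press it down until its face is flush with the tray. Leave the tape roll, the parts bin and the screwdriver where they are.

Things in the scene. Friction and masses are not known exactly. Their poses are not given: they have to be found in the camera images.
- power_box: Grey sheet-steel box fixed on the bench, 164 (x) by 384 (y) by 99 mm high; origin at the centre of its underside, z up. Its -y half is an open well with the socket tray, shut at the start by the hatch; its +y half is a closed deck, 78 mm high. A channel runs along each long side: side wall with an inward lip over the hatch's edge (lip 96 to 99 mm high, lips 132 mm apart).
- seat (a point): Centre of the hatch's seat, a ledge 70 mm above the box's underside; axes as the box's. Seated, the hatch lies level with the deck and butts against its edge: it must rise 8 mm to clear the deck and can rise 18 mm before it meets the lips. Inside the ledge the well is 132 (x) by 170 mm (y), its tray 8 mm below the ledge.
- park (a point): Centre of the hatch's underside when it lies open on the deck against the end stop: 193 mm towards the box's +y from the seat's centre and 8 mm higher; axes as the box's. On the way the channel walls leave 3 mm beside the hatch on each side.
- hatch_handle (a point): Centre of the handle bar, 40 mm above the middle of the hatch's underside. Hatch: loose aluminium plate, 150 (x) by 180 (y) by 8 mm, about 0.5 kg, axes as the box's. Bar: steel, 100 mm long (along x), 14 mm wide (y), 14 mm high, 25 mm of free space under it. It starts 110 mm above the box's underside.
- outlet_center (a point): Centre (half-way up) of the spare outlet module: loose white plastic block, 90 (x) by 46 (y) by 44 mm high, about 0.15 kg, standing on the bench left or right of the box, its face with two round sockets (side by side along x) up; z up. It fits the bay either way round.
- bay (a point): Centre of the empty bay's mouth, level with the tray, 62 mm above the box's underside and 10 mm towards +y from the seat's centre; axes as the box's. The bay is 94 (x) by 50 mm (y) and 44 mm deep; its mouth has a sloping edge 3.5 mm wide, 7 mm deep all round. The tray's other outlet (on the -y side) is fitted and flush; on the +y side is a strip of switches 6 mm high, its centre 57 mm away.
- bay_contacts (a point): Centre of the stiff clamping contacts in the bay, 37 mm below its mouth. They stop the module with its face 5 to 7 mm above the tray; about 12 N pushes it on down to the floor of the bay, where it stays with its face flush with the tray (module centre 22 mm below the bay's mouth). This point itself does not move.
- tape_roll: Bystander: roll of brown tape lying flat, 100 mm across, 48 mm high, on the other side of the box from the module; origin at the centre of its underside.
- parts_bin: Bystander: open grey plastic bin with metal parts, 100 by 180 by 70 mm, beyond the box; origin at the centre of its underside.
- driver: Bystander: screwdriver with a black handle lying beyond the box, 200 mm long; origin at its middle, on the bench.
Not all that is in view belongs to the job. What is meant by the part that bears hatch_handle is not pink, and is the smaller of those in its own colour.

How it is judged:
By the outcome, as a careful person would: the job done as asked, in the order asked, and still so for the second after the job is handed in, with the robot touching nothing.
It also fails if it takes over 67 s, if anything falls off the work surface, if the arm or the gripper's body presses on something with over 40 N, if the wrist force passes 120 N, or if a joint passes its speed limit or range.

ROBOT

A 7-joint arm with a two-finger parallel gripper is mounted at the origin on the work surface. World frame = base frame: x ahead of the robot, y to its left, z up, the work surface at z = 0. Lengths are in m, angles in rad, forces in N, time in s.
With the tool pointing down it reaches from about 0.4 to 0.85 m from the base axis. Payload 10.4 kg.
Tool frame: the origin (TCP) lies at the very end of the fingers, on their centre line; the grasp point (between the pads) lies manip.hold_point_z behind it (manip.hold_point_z is the distance from the TCP to the grasp point, in m); z points along the fingers, x is the direction in which the jaws open and shut, and the axes are right-handed (so a half turn about z gives the same grasp; the last joint's range is limited). The gripper opens to 85 mm and grips with 20 to 120 N. Pads are 22 mm wide; open, the fingers measure 114 mm over their backs; the gripper's body (76 mm by 85 mm) begins 54 mm behind the grasp point. The pads swing forward as they close: fully open they stand 13 mm farther back than shut.
Start: joints at [1.26, 0.332, -0.065, 1.46, 0.022, 1.35, -0.088], TCP at [0.177, -0.599, 0.231] pointing down, gripper open.
Joint ranges: [-2.6, 2.6], [-0.5, 2.12], [-1.47, 1.34], [0.16, 2.42], [-1.27, 4.41], [0.06, 2.06], [-2.6, 2.6]. Speed limits (rad/s): [2.22, 2.22, 2.79, 2.79, 3.14, 3.14, 3.14].

INTERFACE

Orientations are given as a unit quaternion [x, y, z, w].
In Python, from workcell import readout, camera, camera_info, manip gives the robot as it stands.
- The arm moves only by the tool play_rows, never from a script. Its argument "rows" is a list of rows, each a list of 3 entries, a list of its own where there are three numbers: the shift along the world's x, y, z in mm, then the turn, a rotation vector about the world's x, y, z in degrees, then the finger opening in mm, from 0 to 85.4. In form: [[[tx, ty, tz], [rx, ry, rz], fingers], ...]. A call has 1 to 12 rows; each row shifts and turns the commanded pose from where the row before left it; what a row does not reach is not made up. A row lasts 1/8 s, in which the tool goes at most 62.5 mm and 10.7 degrees, less where a joint would pass 70% of its speed; a pose out of reach is approached as far as the arm can. A call with a gripper value outside its range is refused whole. The fingers move at their own pace and stop on an object; "force" is the grip in N (left out, the last holds). Time passes only in rows, so rows that do not move let the fingers close. It gives the time, the measured TCP pose, the force and the opening at its end, in the units of the state.
- readout.get_obs(): the state, without advancing time (a new reading comes with each control period).
- camera(name): name is "scene" or "top"; returns the picture (384x512x3 uint8, blue, green, red); there is no depth.
- camera_info(name): a dict with "fx", "fy", "cx", "cy" (pixels), "k1" (the pictures are not rectified: a ray, as slopes to the right and down, at radius r is drawn at 1 + k1 r^2 times it, then the intrinsics apply), "world_from_camera" (4x4, takes a point from camera to world coordinates). Camera axes: x right, y up, looking along -z (the intrinsics and any distortion apply to the point x, -y, -z); pixel columns grow to the right and rows downward; lengths in m; the calibration is good to about 2 mm. A picture is of the moment at which its call begins. camera_info takes no time and is no camera call.
- manip.hand_in(): hands the job in, once; it reports no verdict.
The state is a dict: "clock": time; "joint_pos": joint angles; "joint_velocities": joint speeds; "tau": joint torques, N m; "position": TCP position; "ee_rot": TCP orientation; "ft_force": force on the tool from outside, world axes, zero at the start; "torque": the same for the moment, N m; "grip_width": opening from 0.0 (shut) to 1.0 (fully open).
Only numpy, scipy, OpenCV 4.12 (cv2) and the standard library are available. Lean on these libraries where they do the work, as an engineer would, in place of code of your own. Each camera call takes 0.05 s, during which the arm holds its last target.

## Working session

There is one attempt and no reset: what is moved stays moved. The work goes in short steps, Python scripts to look and compute and a tool call to move; the robot and the scene stay as the last step left them, time stands still between calls to the robot, and variables do not carry over. Pictures are saved under pics/ and viewed, and the job is handed in when it is done.

Besides the shell and the picture viewer there is one more tool, called after "Emit:" as name([rows], argument=value, ...), one row to a line, values as JSON. play_rows: Moves the arm, as the interface text tells. Its arguments: {"type":"object","properties":{"rows":{"type":"array"},"force":{"type":"number"}},"required":["rows"]}

```bash
mkdir -p pics; ls; python3 - <<'E'
from workcell import readout, camera, camera_info, manip
import cv2
print(readout.get_obs(), manip.hold_point_z)
for n in("scene","top"):
    im=camera(n); cv2.imwrite(f"pics/{n}0.png",im); print(n,camera_info(n))
E
```

```text
pics
{'clock': 0.0, 'joint_pos': array([ 1.26038958,  0.3328506 , -0.06471286,  1.4609775 ,  0.02161615,
        1.34988586, -0.0884799 ]), 'joint_velocities': array([-5.28126934e-04, -7.24371881e-04, -6.81480860e-04,  3.02568172e-05,
       -1.39178826e-03, -3.15320232e-04,  5.46837515e-04]), 'tau': array([-4.06590325e-04, -6.25443721e+01,  4.93880978e-02, -3.91594863e+01,
        1.62703462e-02,  1.01547901e-02,  9.23768880e-06]), 'position': array([ 0.17729284, -0.59892328,  0.23051198]), 'ee_rot': array([ 8.01219197e-01, -5.98370530e-01, -5.93667240e-04, -3.94045405e-04]), 'ft_force': array([-0.42430737, -0.39661371,  0.52713935]), 'torque': array([ 0.01708108, -0.04905005,  0.0443716 ]), 'grip_width': 1.0023006836766124} 0.0187
scene {'fx': 401.8919569645474, 'fy': 401.8919569645474, 'cx': 255.381244182469, 'cy': 195.2993710933816, 'k1': -0.07260142286822352, 'world_from_camera': array([[ 0.75413919, -0.52438962,  0.39533479,  0.96620213],
       [ 0.65663817,  0.61129804, -0.44174769, -0.53899072],
       [-0.01001948,  0.59273116,  0.80533805,  1.03502741],
       [ 0.        ,  0.        ,  0.        ,  1.        ]])}
top {'fx': 462.616157421502, 'fy': 462.616157421502, 'cx': 250.49256747716018, 'cy': 187.78477923351386, 'k1': -0.0785070933911057, 'world_from_camera': array([[ 1.58699182e-02,  9.75679945e-01, -2.18624773e-01,
         1.58681706e-01],
       [-9.99871059e-01,  1.60220480e-02, -1.07710085e-03,
        -7.43286839e-03],
       [ 2.45191092e-03,  2.18613677e-01,  9.75808408e-01,
         1.55376223e+00],
       [ 0.00000000e+00,  0.00000000e+00,  0.00000000e+00,
         1.00000000e+00]])}
```

View pics/scene0.png

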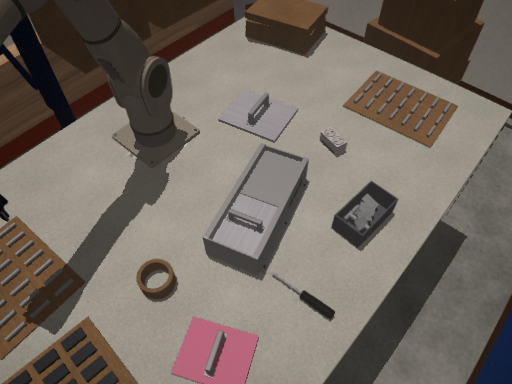

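View pics/top0.png

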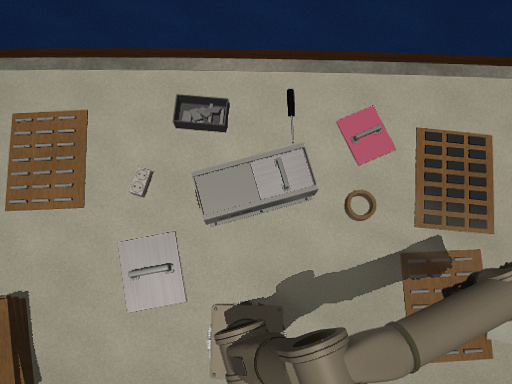

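Three handled plates are in view in the top picture: pink at (365,135), a large light-grey one at (152,270), and a small light-grey one in the box at (283,173). The one in the box fits: it is not pink and is the smaller of the two grey ones. I'll confirm that in enlarged crops.

```bash
cat > h.py <<'E'
import numpy as np, cv2
from workcell import readout, camera, camera_info, manip
def ray(name,u,v):
    c=camera_info(name); K=np.array([[c['fx'],0,c['cx']],[0,c['fy'],c['cy']],[0,0,1]])
    p=cv2.undistortPoints(np.array([[[u,v]]],float),K,np.array([c['k1'],0,0,0,0]))[0,0]
    T=c['world_from_camera']; return T[:3,3],T[:3,:3]@np.array([p[0],-p[1],-1])
def on(name,u,v,z):
    o,d=ray(name,u,v); return (o+d*(z-o[2])/d[2])
def px(name,P):
    c=camera_info(name); T=np.linalg.inv(c['world_from_camera']); q=T[:3,:3]@np.array(P)+T[:3,3]
    x,y=q[0]/-q[2],-q[1]/-q[2]; s=1+c['k1']*(x*x+y*y)
    return np.array([c['fx']*x*s+c['cx'],c['fy']*y*s+c['cy']])
def crop(im,x0,y0,w,h,f,fn):
    cv2.imwrite(fn,cv2.resize(im[y0:y0+h,x0:x0+w],None,fx=f,fy=f,interpolation=cv2.INTER_CUBIC))
E
python3 - <<'E'
from h import *
t=cv2.imread("pics/top0.png"); s=cv2.imread("pics/scene0.png")
crop(t,180,130,150,105,5,"pics/t0box.png"); crop(s,195,135,130,145,4,"pics/s0box.png")
a=t[155:205,120:165]; b=s[120:160,312:357]
crop(t,120,160,40,40,12,"pics/t0mod.png")
crop(s,312,120,40,40,12,"pics/s0mod.png")
E
```

```text
(no output)
```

View pics/t0box.png

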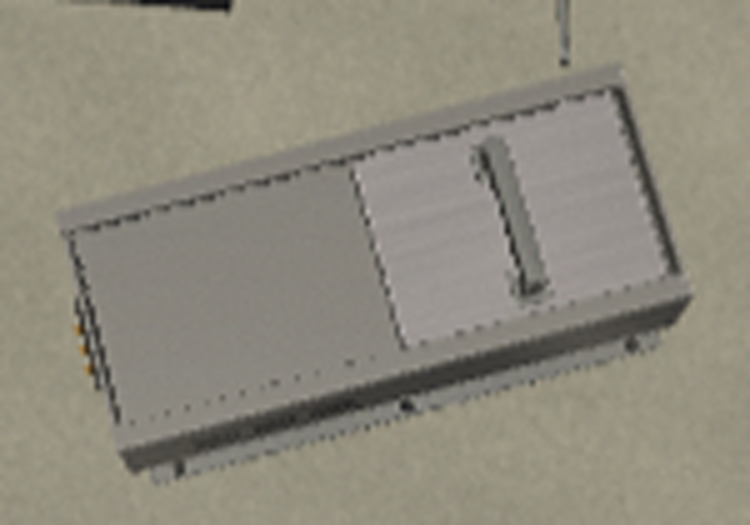

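View pics/s0box.png

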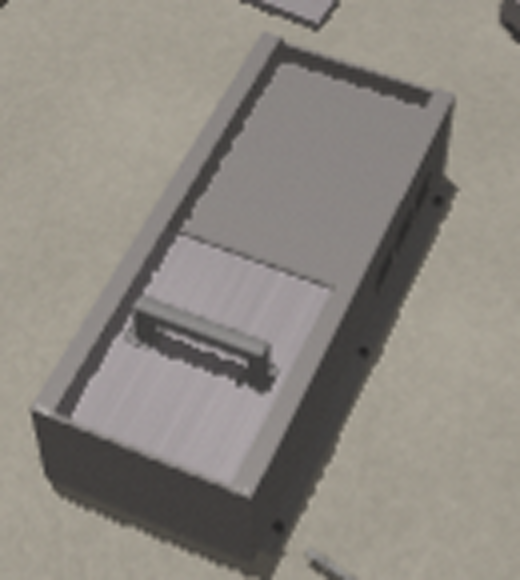

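View pics/t0mod.png

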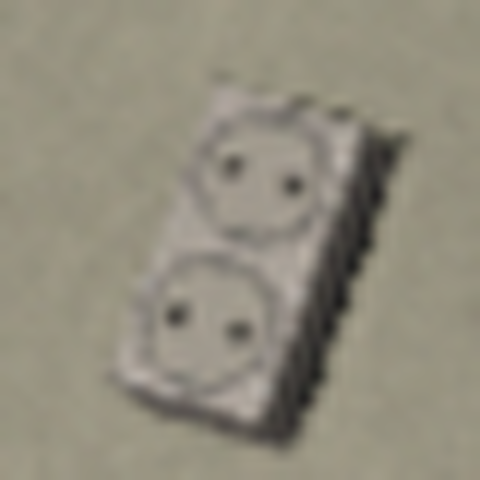

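View pics/s0mod.png

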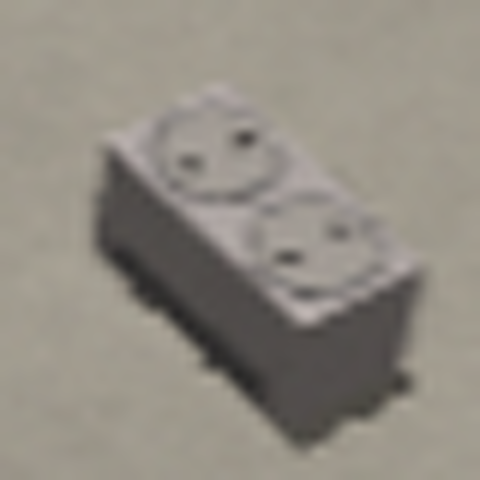

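The crop confirms it: the small grey plate sits in the box and its bar runs from (278,158) to (287,188). The module lies at (140,181) with its sockets up. Next I measure the points with both cameras.

```bash
python3 - <<'E'
from h import *
def P(x,y,x0,y0,f): return ((x+.5)/f-.5+x0,(y+.5)/f-.5+y0)
np.set_printoptions(precision=4,suppress=True)
tb=[P(x,y,180,130,5) for x,y in [(58,215),(622,68),(692,295),(122,450)]]
sb=[P(x,y,195,135,4) for x,y in [(455,95),(250,495),(35,408),(270,36)]]  # far+x,+y ; +x,-y ; -x,-y ; -x,+y
for n,l in(("top",tb),("scene",sb)):
    Q=np.array([on(n,*p,.099) for p in l])
    print(n,Q[:,:2], Q.mean(0)[:2])
    for i in range(4):
        d=Q[(i+1)%4]-Q[i]; print(np.hypot(*d[:2]),np.degrees(np.arctan2(d[1],d[0])))
tm=[P(x,y,120,160,12) for x,y in [(218,85),(370,125),(265,428),(115,378)]]
sm=[P(x,y,312,120,12) for x,y in [(425,270),(302,325),(108,145),(215,85)]]
for n,l in(("top",tm),("scene",sm)):
    Q=np.array([on(n,*p,.044) for p in l])
    print(n,Q[:,:2], Q.mean(0)[:2])
    for i in range(4):
        d=Q[(i+1)%4]-Q[i]; print(np.hypot(*d[:2]),np.degrees(np.arctan2(d[1],d[0])))
for n,l in (("top",[P(490,138,180,130,5),P(535,292,180,130,5)]),("scene",[P(140,302,195,135,4),P(268,352,195,135,4)])):
    Q=np.array([on(n,*p,.117) for p in l]);print(n,"bar",Q[:,:2],Q.mean(0)[:2],np.hypot(*(Q[1]-Q[0])[:2]))
E
```

```text
top [[ 0.532   0.1876]
 [ 0.6383 -0.18  ]
 [ 0.4855 -0.2238]
 [ 0.3786  0.1402]] [ 0.5086 -0.019 ]
0.38272562298311225 -73.87618538473399
0.15894232148182844 -164.03146144600336
0.3793107129226422 106.36324295648286
0.16055459841698172 17.189991865108237
scene [[ 0.5381  0.1888]
 [ 0.6437 -0.176 ]
 [ 0.4911 -0.2213]
 [ 0.3883  0.1432]] [ 0.5153 -0.0163]
0.37973143771432744 -73.85623862506519
0.15916001494994325 -163.45657869716004
0.3787378290618426 105.74512193752875
0.1565353303991538 16.917183242580194
top [[0.5642 0.3781]
 [0.5532 0.334 ]
 [0.4655 0.358 ]
 [0.4791 0.4012]] [0.5155 0.3678]
0.04542234572904629 -104.05883849221807
0.09089080971112293 164.74224544344005
0.04533110501387076 72.61897049944925
0.0882609846898209 -15.184775613869668
scene [[0.5685 0.3771]
 [0.5539 0.3364]
 [0.4712 0.359 ]
 [0.4805 0.3998]] [0.5185 0.3681]
0.04316448502394106 -109.63347646224777
0.08580424279893949 164.70606235444995
0.04185551625789103 77.08268926099132
0.0908142424689598 -14.52342866335257
top bar [[ 0.5833 -0.0919]
 [ 0.4818 -0.1208]] [ 0.5326 -0.1063] 0.10562258152861151
scene bar [[ 0.4949 -0.1202]
 [ 0.5885 -0.0936]] [ 0.5417 -0.1069] 0.09733303224490626
```

Emit:
play_rows([
  [[33,44.5,0],[0,0,-0.3],85],
  [[33,44.5,0],[0,0,0],85],
  [[33,44.5,0],[0,0,0],85],
  [[33,44.5,0],[0,0,0],85],
  [[33,44.5,0],[0,0,0],85],
  [[33,44.5,0],[0,0,0],85],
  [[33,44.5,0],[0,0,0],85],
  [[33,44.5,0],[0,0,0],85],
  [[33,44.5,0],[0,0,0],85],
  [[33,44.5,0],[0,0,0],85],
  [[33,44.5,0],[0,0,0],85],
  [[0,0,0],[0,0,0],85],
], force=60)

```text
clock: 1.6
position: [0.542, -0.1048, 0.2309]
ee_rot: [0.802, -0.598, -0.001, -0.001]
ft_force: [0.1, -0.7, -0.8]
grip_width: 0.996
```

```bash
python3 - <<'E'
from h import *
s=camera("scene"); t=camera("top")
o=readout.get_obs(); print(o['position'],o['clock'])
for n in("scene","top"): print(n,px(n,o['position']))
crop(s,160,100,170,190,3,"pics/s1.png"); crop(t,220,120,130,110,5,"pics/t1.png")
E
```

```text
[ 0.54026679 -0.1096062   0.23081879] 1.7
scene [242.91195322 191.63988396]
top [285.80350469 160.38484559]
```

View pics/s1.png

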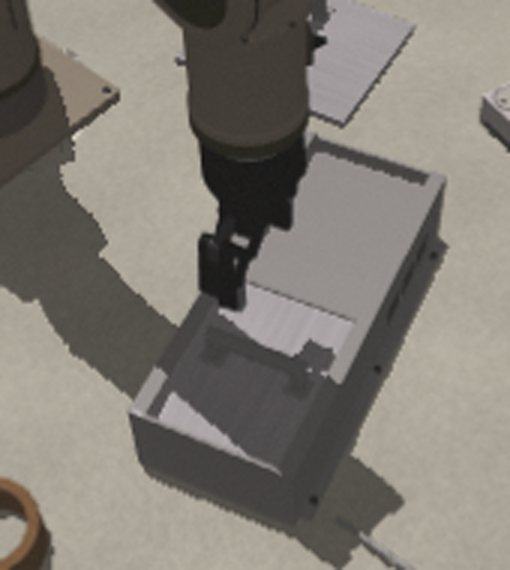

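View pics/t1.png

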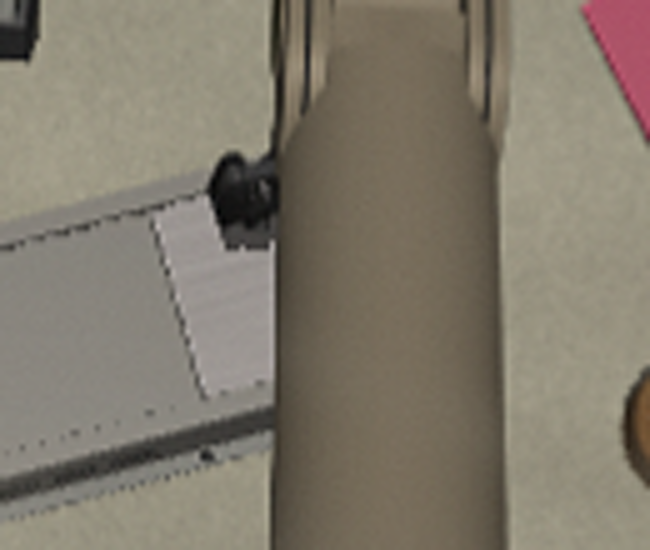

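```bash
python3 - <<'E'
from h import *
from scipy.spatial.transform import Rotation as R
o=readout.get_obs();print(o['position'],R.from_quat(o['ee_rot']).as_matrix().round(4))
M=R.from_quat(o['ee_rot']).as_matrix()
for sx in(-1,1):
  for x in (.0425,.057):
    for y in(-.011,.011):
      q=o['position']+M@np.array([sx*x,y,-.013]); p=px("scene",q); print(sx,x,y,(p-[160,100])*3, (px("top",q)-[220,120])*5)
E
```

```text
[ 0.54026679 -0.1096062   0.23081879] [[ 2.798e-01 -9.601e-01 -1.000e-03]
 [-9.601e-01 -2.798e-01  1.000e-04]
 [-4.000e-04  9.000e-04 -1.000e+00]]
-1 0.0425 -0.011 [281.96592987 233.19436543] [256.25021044 196.74479333]
-1 0.0425 0.011 [258.4064774  224.83880601] [266.53399758 231.52759872]
-1 0.057 -0.011 [289.16427593 221.05813313] [232.55995014 202.98695027]
-1 0.057 0.011 [265.74391629 212.83285569] [242.76797339 237.81730372]
1 0.0425 -0.011 [237.45378391 308.26715457] [394.34227849 160.39934964]
1 0.0425 0.011 [213.06061203 299.08316554] [405.0604793  194.89381915]
1 0.057 -0.011 [229.44544011 321.77860671] [417.75552236 154.24393497]
1 0.057 0.011 [204.90706125 312.44145091] [428.54607728 188.68763667]
```

The scene camera agrees with the known fingertips to about 1 px. The top camera reads x roughly 5 mm low, so I trust the scene view more and put the bar at (0.542,-0.108). Descending to it now.

Emit:
play_rows([
  [[2,1.5,-40],[0,0,0],85],
  [[0,0,-40],[0,0,0],85],
  [[0,0,-30],[0,0,0],85],
  [[0,0,-18],[0,0,0],85],
  [[0,0,-10],[0,0,0],85],
  [[0,0,0],[0,0,0],85],
  [[0,0,0],[0,0,0],85],
])

```text
clock: 2.58
position: [0.5431, -0.1085, 0.0944]
ee_rot: [0.8, -0.601, 0.001, -0.0]
ft_force: [0.7, 0.7, -0.7]
grip_width: 0.994
```

Emit:
play_rows([
  [[0,0,0],[0,0,0],30],
  [[0,0,0],[0,0,0],20],
  [[0,0,0],[0,0,0],0],
  [[0,0,0],[0,0,0],0],
  [[0,0,0],[0,0,0],0],
  [[0,0,0],[0,0,0],0],
], force=60)

```text
clock: 3.32
position: [0.5426, -0.1078, 0.0937]
ee_rot: [0.8, -0.6, 0.0, -0.0]
ft_force: [-1.6, 3.6, 5.9]
grip_width: 0.149
```

Emit:
play_rows([
  [[0,0,3],[0,0,0],0],
  [[0,0,4],[0,0,0],0],
  [[0,0,4],[0,0,0],0],
  [[0,0,2],[0,0,0],0],
  [[0,0,0],[0,0,0],0],
  [[0,0,0],[0,0,0],0],
])

```text
clock: 4.08
position: [0.5423, -0.1083, 0.1062]
ee_rot: [0.8, -0.6, -0.0, 0.0]
ft_force: [-0.0, 0.5, -5.6]
grip_width: 0.151
```

```bash
python3 - <<'E'
from h import *
s=camera("scene")
o=readout.get_obs();print(o['position'],o['ft_force'],o['torque'],o['ee_rot'])
crop(s,190,130,130,150,4,"pics/s2.png")
E
```

```text
[ 0.54229767 -0.10829802  0.10618004] [ 0.26507878  0.29800134 -4.80311039] [ 0.03201892 -0.02054324 -0.00592284] [ 7.99648911e-01 -6.00467821e-01 -8.62925961e-05  9.01689043e-05]
```

View pics/s2.png

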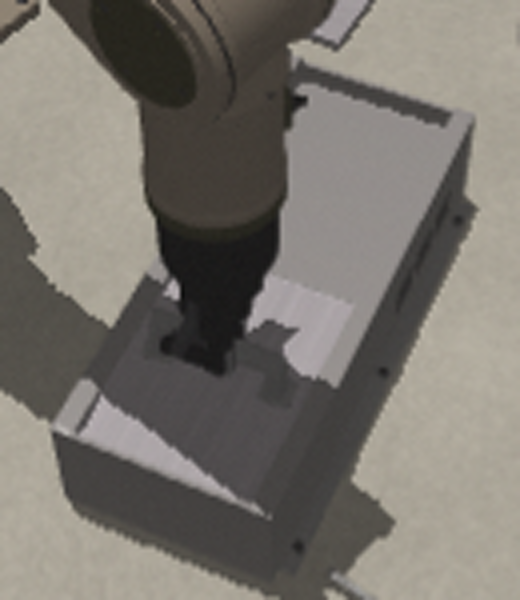

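Lifted: the force reads the hatch's 5 N weight and no side load, at yaw 106.2°. Sliding along the channel in stages.

Emit:
play_rows([
  [[-2.8,9.6,0],[0,0,0],0],
  [[-5.6,19.2,0],[0,0,0],0],
  [[-5.6,19.2,0],[0,0,0],0],
  [[-5.6,19.2,0],[0,0,0],0],
  [[-2.8,9.6,0],[0,0,0],0],
  [[0,0,0],[0,0,0],0],
])

```text
clock: 4.88
position: [0.5199, -0.0307, 0.1064]
ee_rot: [0.8, -0.6, 0.0, 0.0]
ft_force: [-0.4, -0.3, -5.2]
grip_width: 0.149
```

Emit:
play_rows([
  [[-4.2,14.4,0],[0,0,0],0],
  [[-5.6,19.2,0],[0,0,0],0],
  [[-5.6,19.2,0],[0,0,0],0],
  [[-5.6,19.2,0],[0,0,0],0],
  [[-2.8,9.6,0],[0,0,0],0],
  [[0,0,0],[0,0,0],0],
])

```text
clock: 5.62
position: [0.496, 0.051, 0.1064]
ee_rot: [0.8, -0.6, 0.0, -0.0]
ft_force: [0.0, -1.3, -5.2]
grip_width: 0.148
```

Emit:
play_rows([
  [[-2.8,9.6,0],[0,0,0],0],
  [[-2.2,7.7,0],[0,0,0],0],
  [[-1.1,3.8,0],[0,0,0],0],
  [[0,0,0],[0,0,0],0],
])

```text
clock: 6.12
position: [0.4901, 0.0714, 0.1063]
ee_rot: [0.8, -0.6, 0.0, 0.0]
ft_force: [0.3, 0.5, -6.0]
grip_width: 0.15
```

Emit:
play_rows([
  [[-0.6,1.9,0],[0,0,0],0],
  [[-0.6,1.9,0],[0,0,0],0],
  [[0,0,0],[0,0,0],0],
])

```text
clock: 6.5
position: [0.4889, 0.0751, 0.1063]
ee_rot: [0.8, -0.6, 0.0, -0.0]
ft_force: [0.6, 0.6, -5.2]
grip_width: 0.151
```

Emit:
play_rows([
  [[-0.6,1.9,0],[0,0,0],0],
  [[0,0,0],[0,0,0],0],
  [[0,0,0],[0,0,0],0],
])

```text
clock: 6.88
position: [0.4883, 0.0769, 0.1063]
ee_rot: [0.8, -0.6, 0.0, 0.0]
ft_force: [0.4, -0.4, -5.3]
grip_width: 0.147
```

Emit:
play_rows([
  [[-0.4,1.4,0],[0,0,0],0],
  [[0,0,0],[0,0,0],0],
  [[0,0,0],[0,0,0],0],
])

```text
clock: 7.25
position: [0.4879, 0.0783, 0.1063]
ee_rot: [0.8, -0.6, 0.0, 0.0]
ft_force: [-0.3, -0.5, -4.8]
grip_width: 0.148
```

Emit:
play_rows([
  [[-0.4,1.4,0],[0,0,0],0],
  [[0,0,0],[0,0,0],0],
  [[0,0,0],[0,0,0],0],
])

```text
clock: 7.62
position: [0.488, 0.0791, 0.1066]
ee_rot: [0.799, -0.601, 0.001, 0.0]
ft_force: [3.1, -4.8, -4.2]
grip_width: 0.153
```

Emit:
play_rows([
  [[-0.4,1.4,0],[0,0,0],0],
  [[0,0,0],[0,0,0],0],
  [[0,0,0],[0,0,0],0],
])

```text
clock: 8.0
position: [0.488, 0.0791, 0.1067]
ee_rot: [0.799, -0.601, 0.001, 0.0]
ft_force: [3.4, -9.5, -2.4]
grip_width: 0.148
```

Emit:
play_rows([
  [[0,0,-2],[0,0,0],0],
  [[0,0,-2],[0,0,0],0],
  [[0,0,-1],[0,0,0],0],
  [[0,0,0],[0,0,0],0],
])

```text
clock: 8.5
position: [0.4882, 0.079, 0.1019]
ee_rot: [0.799, -0.601, 0.001, 0.0]
ft_force: [3.2, -10.3, -0.3]
grip_width: 0.149
```

Emit:
play_rows([
  [[0,0,-1],[0,0,0],0],
  [[0,0,0],[0,0,0],0],
])

```text
clock: 8.75
position: [0.4882, 0.079, 0.1016]
ee_rot: [0.799, -0.601, 0.002, 0.001]
ft_force: [-1.0, -10.3, 9.3]
grip_width: 0.148
```

It's resting on the deck, 8 mm above the seat and against the stop. Releasing.

Emit:
play_rows([
  [[0,0,0],[0,0,0],60],
  [[0,0,0],[0,0,0],75],
  [[0,0,0],[0,0,0],75],
  [[0,0,0],[0,0,0],75],
  [[0,0,15],[0,0,0],75],
  [[0,0,40],[0,0,0],75],
  [[0,0,50],[0,0,0],75],
])

```text
clock: 9.62
position: [0.4866, 0.0812, 0.207]
ee_rot: [0.8, -0.6, -0.0, 0.0]
ft_force: [0.9, -0.4, -0.3]
grip_width: 0.879
```

Emit:
play_rows([
  [[3.2,28.7,0],[0,0,-3.1],85],
  [[3.2,28.7,0],[0,0,-3.1],85],
  [[3.2,28.7,0],[0,0,-3.1],85],
  [[3.2,28.7,0],[0,0,-3.1],85],
  [[3.2,28.7,0],[0,0,-3.1],85],
  [[3.2,28.7,0],[0,0,-3.1],85],
  [[3.2,28.7,0],[0,0,-3.1],85],
  [[3.2,28.7,0],[0,0,-3.1],85],
  [[3.2,28.7,-20],[0,0,-3.1],85],
  [[3.2,28.7,-20],[0,0,-3.1],85],
  [[0,0,-20],[0,0,0],85],
  [[0,0,0],[0,0,0],85],
])

```text
clock: 11.12
position: [0.5163, 0.3582, 0.1494]
ee_rot: [-0.618, 0.786, 0.001, -0.004]
ft_force: [0.1, 0.2, 0.2]
grip_width: 0.996
```

```bash
python3 - <<'E'
from h import *
s=camera("scene");t=camera("top")
o=readout.get_obs();print(o['position'],o['ft_force'],o['ee_rot'],2*np.degrees(np.arctan2(o['ee_rot'][1],o['ee_rot'][0]))+180)
crop(s,190,60,190,210,3,"pics/s3.png")
crop(t,90,110,250,130,3,"pics/t3.png")
E
```

```text
[0.51762509 0.35806456 0.15113353] [ 0.68759489 -0.43224639  0.95656873] [-0.61747774  0.78658477  0.00107222 -0.00212094] 436.26461091610844
```

View pics/s3.png

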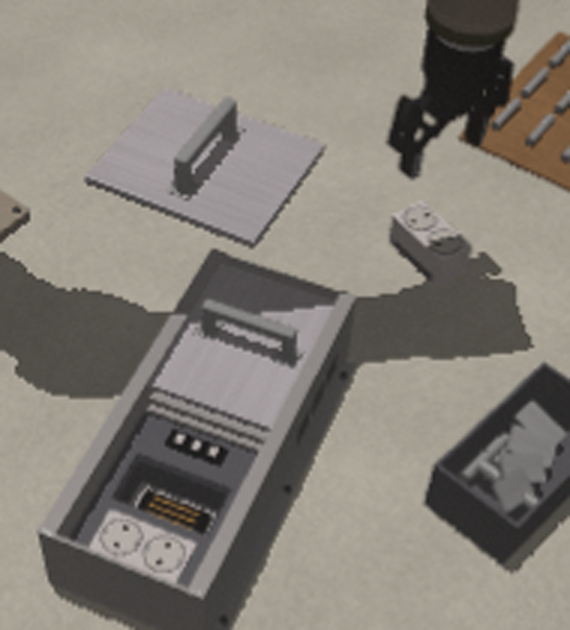

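View pics/t3.png

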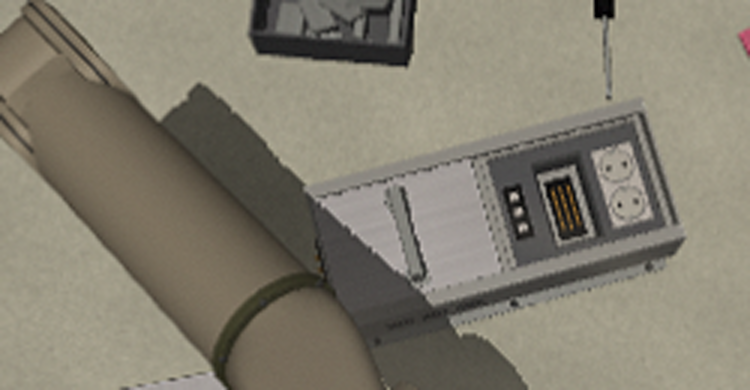

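Emit:
play_rows([
  [[1.4,10,-30],[0,0,-1.3],85],
  [[0,0,-40],[0,0,0],85],
  [[0,0,-30],[0,0,0],85],
  [[0,0,-18],[0,0,0],85],
  [[0,0,-8],[0,0,0],85],
  [[0,0,0],[0,0,0],85],
])

```text
clock: 11.98
position: [0.5192, 0.3681, 0.0245]
ee_rot: [-0.608, 0.794, 0.001, -0.002]
ft_force: [-0.5, -0.5, -0.3]
grip_width: 0.996
```

```bash
python3 - <<'E'
from h import *
s=camera("scene")
o=readout.get_obs();print(o['position'],o['ft_force'],2*np.degrees(np.arctan2(o['ee_rot'][1],o['ee_rot'][0]))+180-360)
crop(s,280,80,100,100,6,"pics/s4.png")
E
```

```text
[0.51935229 0.36834454 0.02493884] [-0.21083075 -0.05706509 -0.28770707] 74.95443539780803
```

View pics/s4.png

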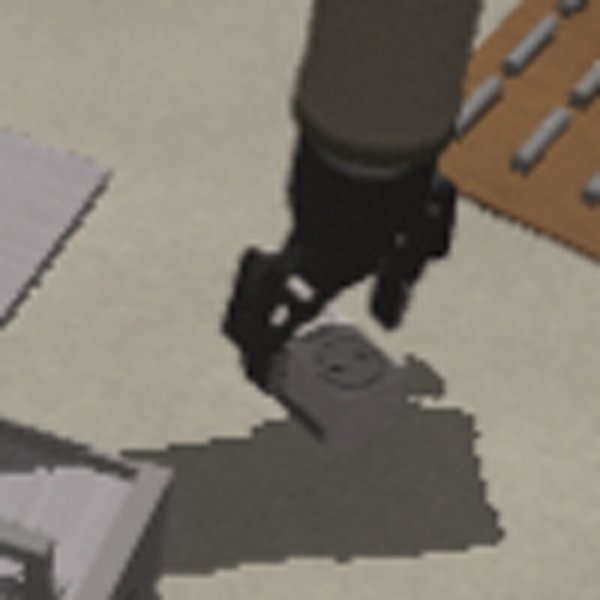

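The module sits between the fingers, clear of both. Closing at 40 N.

Emit:
play_rows([
  [[0,0,0],[0,0,0],50],
  [[0,0,0],[0,0,0],40],
  [[0,0,0],[0,0,0],30],
  [[0,0,0],[0,0,0],30],
  [[0,0,0],[0,0,0],30],
  [[0,0,0],[0,0,0],30],
], force=40)

```text
clock: 12.78
position: [0.5192, 0.3685, 0.0248]
ee_rot: [-0.609, 0.793, 0.001, -0.002]
ft_force: [-1.1, -0.3, 6.7]
grip_width: 0.526
```

```bash
python3 - <<'E'
from h import *
s=camera("scene")
o=readout.get_obs();print(o['position'],o['ft_force'],o['grip_width']*85.4)
crop(s,280,80,100,100,6,"pics/s5.png")
crop(s,195,150,110,120,5,"pics/s5box.png")
E
```

```text
[0.51917882 0.36851027 0.0248063 ] [-0.01919517 -0.19106428  6.62644831] 45.010229867060644
```

View pics/s5.png

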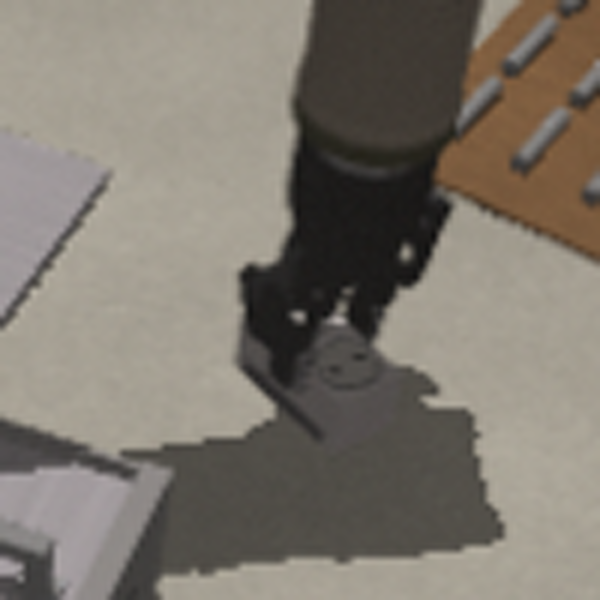

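View pics/s5box.png

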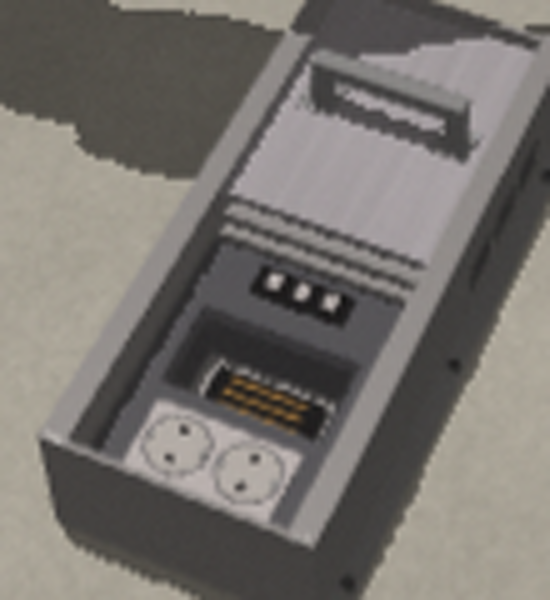

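```bash
python3 - <<'E'
from h import *
def P(x,y,x0,y0,f): return ((x+.5)/f-.5+x0,(y+.5)/f-.5+y0)
ex=np.array([np.cos(np.radians(16.2)),np.sin(np.radians(16.2))]); ey=np.array([-ex[1],ex[0]])
b0=np.array([.539,-.0966])
for nm,l,z in(("bay",[(203,305),(368,358),(332,440),(160,388)],.062),("fixed",[(157,398),(308,455),(272,525),(125,455)],.062),("switch",[(262,268),(352,298),(342,325),(250,292)],.068),("lips inner+rim",[(280,75),(85,455)],.099)):
    for p in l:
        q=on("scene",*P(*p,195,150,5),z)[:2]-b0; print(nm,(q@ex*1e3).round(1),(q@ey*1e3).round(1))
print(px("scene",[*b0,.062]))
E
```

```text
bay -53.4 26.9
bay 49.3 33.2
bay 52.9 -24.8
bay -50.2 -34.3
fixed -48.7 -41.0
fixed 44.8 -39.1
fixed 45.3 -86.9
fixed -47.9 -81.4
switch -31.4 61.4
switch 25.6 63.8
switch 28.0 44.1
switch -30.4 43.0
lips inner+rim -73.6 177.2
lips inner+rim -54.7 -108.0
[247.70657736 224.09798524]
```

Emit:
play_rows([
  [[0,0,10],[0,0,0],30],
  [[0,0,30],[0,0,0],30],
  [[0,0,40],[0,0,0],30],
  [[0,0,45],[0,0,0],30],
  [[0,0,45],[0,0,0],30],
  [[0,0,0],[0,0,0],30],
])

```text
clock: 13.58
position: [0.5201, 0.3692, 0.1984]
ee_rot: [-0.609, 0.793, 0.001, 0.001]
ft_force: [0.2, 0.4, -1.4]
grip_width: 0.53
```

Emit:
play_rows([
  [[1.6,-38.7,0],[0,0,2.6],30],
  [[1.6,-38.7,0],[0,0,2.6],30],
  [[1.6,-38.7,0],[0,0,2.6],30],
  [[1.6,-38.7,0],[0,0,2.6],30],
  [[1.6,-38.7,0],[0,0,2.6],30],
  [[1.6,-38.7,0],[0,0,2.6],30],
  [[1.6,-38.7,0],[0,0,2.6],30],
  [[1.6,-38.7,0],[0,0,2.6],30],
  [[1.6,-38.7,0],[0,0,2.6],30],
  [[1.6,-38.7,0],[0,0,2.6],30],
  [[1.6,-38.7,0],[0,0,2.6],30],
  [[1.6,-38.7,0],[0,0,2.6],30],
])

```text
clock: 15.08
position: [0.5371, -0.0976, 0.1928]
ee_rot: [0.8, -0.6, -0.001, 0.003]
ft_force: [0.4, -0.1, -0.8]
grip_width: 0.528
```

Emit:
play_rows([
  [[0,0,0],[0,0,0],30],
  [[0,0,0],[0,0,0],30],
])

```text
clock: 15.32
position: [0.5374, -0.0956, 0.193]
ee_rot: [0.8, -0.601, -0.001, 0.003]
ft_force: [0.2, 0.4, -1.6]
grip_width: 0.529
```

```bash
python3 - <<'E'
from h import *
s=camera("scene");t=camera("top")
o=readout.get_obs();print(o['position'],o['ft_force'],o['ee_rot'],o['grip_width']*85.4,(2*np.degrees(np.arctan2(o['ee_rot'][1],o['ee_rot'][0]))+180)%180)
crop(s,180,110,130,150,4,"pics/s6.png")
E
```

```text
[ 0.53772739 -0.09499528  0.19338852] [ 0.39388843 -0.2090434  -1.8992271 ] [ 8.00035273e-01 -5.99946089e-01 -7.35089335e-04  2.77719591e-03] 44.95561806974129 106.26757211936429
```

View pics/s6.png

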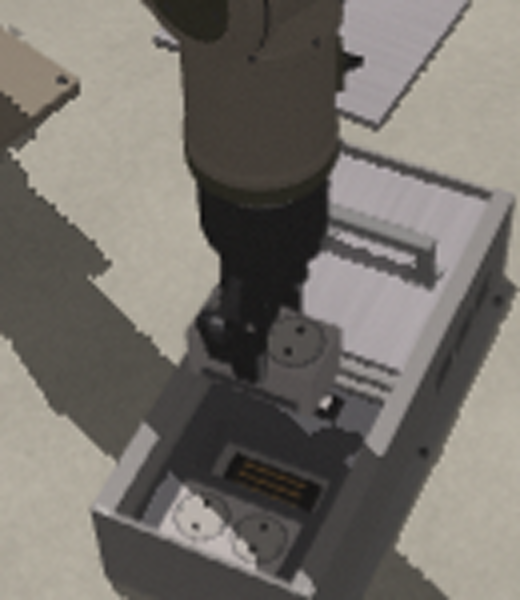

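Emit:
play_rows([
  [[0.3,-1.9,-30],[0,0,0],30],
  [[0,0,-35],[0,0,0],30],
  [[0,0,-18],[0,0,0],30],
  [[0,0,-8],[0,0,0],30],
  [[0,0,0],[0,0,0],30],
  [[0,0,0],[0,0,0],30],
])

```text
clock: 16.18
position: [0.539, -0.0983, 0.104]
ee_rot: [0.8, -0.601, 0.0, 0.002]
ft_force: [1.2, 0.2, -1.8]
grip_width: 0.526
```

```bash
python3 - <<'E'
from h import *
from scipy.spatial.transform import Rotation as R
s=camera("scene")
o=readout.get_obs();print(o['position'],o['ft_force'],o['ee_rot'],(2*np.degrees(np.arctan2(o['ee_rot'][1],o['ee_rot'][0]))+180)%180)
x0,y0,f=200,160,7
im=cv2.resize(s[y0:y0+85,x0:x0+90],None,fx=f,fy=f,interpolation=cv2.INTER_CUBIC)
cv2.imwrite("pics/s7.png",im)
M=R.from_quat(o['ee_rot']).as_matrix()
for z,n in ((-.0195,'top'),(.0245,'bot')):
  for a,b in((-1,-1),(-1,1),(1,1),(1,-1)):
    w=o['position']+M@np.array([a*.023,b*.045,z]); print(n,a,b,((px("scene",w)-[x0,y0]+.5)*f).round(), w.round(4))
E
```

```text
[ 0.53892267 -0.09833107  0.10395223] [ 0.87497111 -0.45618588 -2.25151554] [ 7.99559934e-01 -6.00581792e-01  5.02718715e-04  2.27381398e-03] 106.1766130279493
top -1 -1 [460. 366.] [ 0.5758 -0.0636  0.1232]
top -1 1 [254. 288.] [ 0.4893 -0.0887  0.1235]
top 1 1 [201. 375.] [ 0.5021 -0.1329  0.1237]
top 1 -1 [411. 457.] [ 0.5886 -0.1078  0.1234]
bot -1 -1 [458. 427.] [ 0.5757 -0.0638  0.0792]
bot -1 1 [259. 351.] [ 0.4892 -0.0889  0.0795]
bot 1 1 [208. 436.] [ 0.5021 -0.1331  0.0797]
bot 1 -1 [411. 516.] [ 0.5885 -0.108   0.0794]
```

View pics/s7.png

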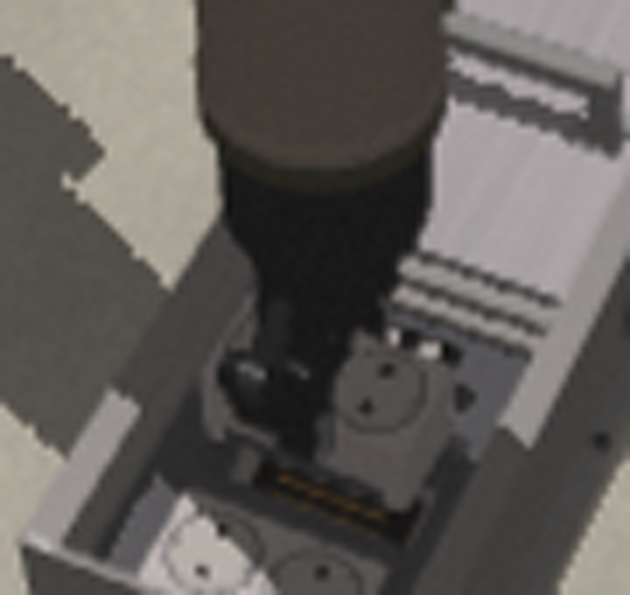

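Emit:
play_rows([
  [[-0.9,1.6,-4],[0,0,0],30],
  [[0,0,-5],[0,0,0],30],
  [[0,0,-4],[0,0,0],30],
  [[0,0,-3],[0,0,0],30],
  [[0,0,0],[0,0,0],30],
])

```text
clock: 16.85
position: [0.5371, -0.0967, 0.0865]
ee_rot: [0.8, -0.601, -0.001, 0.003]
ft_force: [0.2, 1.0, -1.8]
grip_width: 0.529
```

Emit:
play_rows([
  [[0,0,-3],[0,0,0],30],
  [[0,0,-3],[0,0,0],30],
  [[0,0,0],[0,0,0],30],
])

```text
clock: 17.23
position: [0.5371, -0.0966, 0.0806]
ee_rot: [0.8, -0.601, -0.0, 0.003]
ft_force: [0.2, -1.0, -1.3]
grip_width: 0.528
```

Emit:
play_rows([
  [[0,0,-2],[0,0,0],30],
  [[0,0,-2],[0,0,0],30],
  [[0,0,0],[0,0,0],30],
])

```text
clock: 17.6
position: [0.5372, -0.0967, 0.0767]
ee_rot: [0.8, -0.601, -0.0, 0.003]
ft_force: [-0.2, 0.4, -2.0]
grip_width: 0.525
```

Emit:
play_rows([
  [[0,0,-2],[0,0,0],30],
  [[0,0,-2],[0,0,0],30],
  [[0,0,0],[0,0,0],30],
])

```text
clock: 17.98
position: [0.5372, -0.0966, 0.0726]
ee_rot: [0.8, -0.601, -0.0, 0.003]
ft_force: [0.5, -0.7, -0.9]
grip_width: 0.527
```

Emit:
play_rows([
  [[0,0,-2],[0,0,0],30],
  [[0,0,-2],[0,0,0],30],
  [[0,0,-2],[0,0,0],30],
  [[0,0,0],[0,0,0],30],
])

```text
clock: 18.48
position: [0.5372, -0.0966, 0.0666]
ee_rot: [0.8, -0.601, -0.0, 0.003]
ft_force: [0.2, -0.8, -2.4]
grip_width: 0.527
```

```bash
python3 - <<'E'
from h import *
s=camera("scene")
o=readout.get_obs();print(o['position'],o['ft_force'])
crop(s,200,160,90,85,7,"pics/s8.png")
E
```

```text
[ 0.53727934 -0.09667854  0.06678061] [-0.30614048 -0.66532336 -1.03372394]
```

View pics/s8.png

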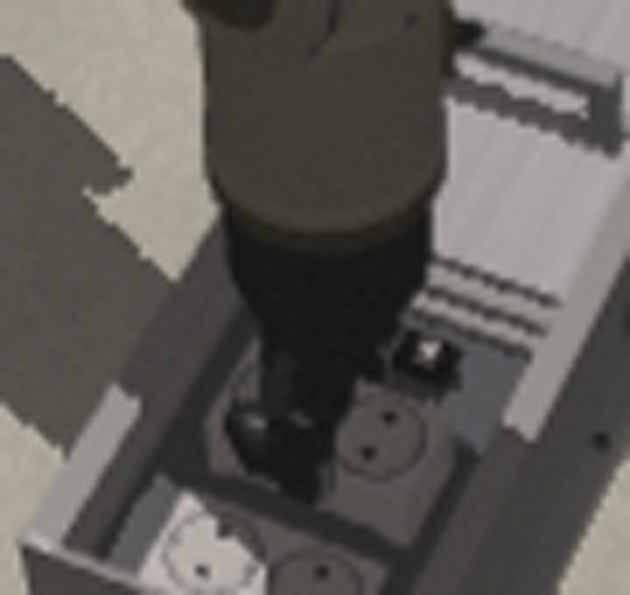

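The module is 20 mm deep in the bay with no side load. Releasing slightly and rising.

Emit:
play_rows([
  [[0,0,0],[0,0,0],52],
  [[0,0,0],[0,0,0],52],
  [[0,0,0],[0,0,0],52],
  [[0,0,5],[0,0,0],52],
  [[0,0,15],[0,0,0],52],
  [[0,0,25],[0,0,0],52],
  [[0,0,0],[0,0,0],0],
  [[0,0,0],[0,0,0],0],
  [[0,0,0],[0,0,0],0],
  [[0,0,0],[0,0,0],0],
])

```text
clock: 19.77
position: [0.537, -0.0966, 0.1113]
ee_rot: [0.8, -0.601, -0.001, 0.003]
ft_force: [0.2, -0.0, 0.4]
grip_width: -0.0
```

```bash
python3 - <<'E'
from h import *
s=camera("scene")
o=readout.get_obs();print(o['position'],o['ft_force'],o['grip_width'])
crop(s,200,160,90,85,7,"pics/s9.png")
E
```

```text
[ 0.53706155 -0.09662076  0.11142509] [-0.02899837 -0.0823613   0.38448503] -0.0009159282419848461
```

View pics/s9.png

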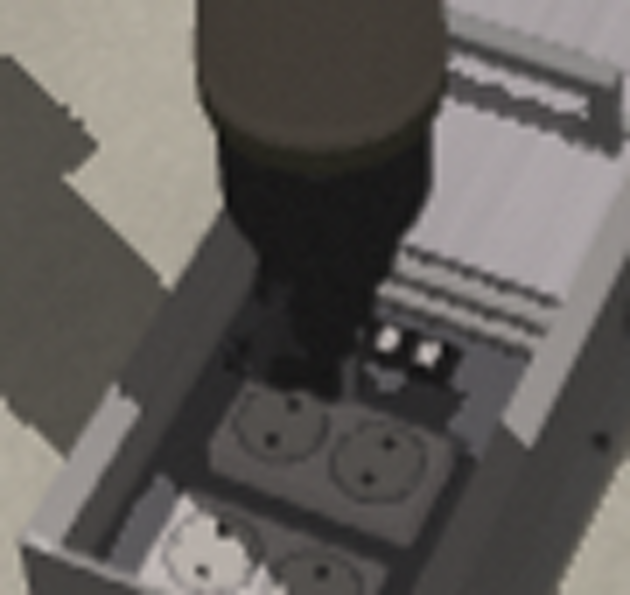

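Emit:
play_rows([
  [[0,0,-12],[0,0,0],0],
  [[0,0,-8],[0,0,0],0],
  [[0,0,-4],[0,0,0],0],
  [[0,0,-3],[0,0,0],0],
  [[0,0,0],[0,0,0],0],
])

```text
clock: 20.45
position: [0.5373, -0.0967, 0.0847]
ee_rot: [0.8, -0.601, -0.0, 0.003]
ft_force: [-0.3, 0.1, 0.3]
grip_width: -0.0
```

Emit:
play_rows([
  [[0,0,-3],[0,0,0],0],
  [[0,0,-3],[0,0,0],0],
  [[0,0,-3],[0,0,0],0],
  [[0,0,-2],[0,0,0],0],
  [[0,0,0],[0,0,0],0],
])

```text
clock: 21.08
position: [0.5372, -0.0967, 0.0737]
ee_rot: [0.8, -0.601, -0.0, 0.003]
ft_force: [0.3, -1.2, 0.2]
grip_width: -0.003
```

Emit:
play_rows([
  [[0,0,-2],[0,0,0],0],
  [[0,0,-2],[0,0,0],0],
  [[0,0,-2],[0,0,0],0],
  [[0,0,0],[0,0,0],0],
])

```text
clock: 21.58
position: [0.5372, -0.0967, 0.0677]
ee_rot: [0.8, -0.601, -0.0, 0.003]
ft_force: [-0.9, 0.4, 0.9]
grip_width: 0.001
```

Emit:
play_rows([
  [[0,0,-1],[0,0,0],0],
  [[0,0,-1],[0,0,0],0],
  [[0,0,-1],[0,0,0],0],
  [[0,0,0],[0,0,0],0],
])

```text
clock: 22.08
position: [0.5376, -0.0967, 0.0656]
ee_rot: [0.8, -0.601, -0.0, 0.003]
ft_force: [-2.4, -0.0, 7.0]
grip_width: -0.0
```

Emit:
play_rows([
  [[0,0,-1],[0,0,0],0],
  [[0,0,-1],[0,0,0],0],
  [[0,0,0],[0,0,0],0],
])

```text
clock: 22.45
position: [0.5376, -0.0967, 0.0636]
ee_rot: [0.8, -0.601, -0.0, 0.003]
ft_force: [-3.2, -0.1, 7.5]
grip_width: 0.001
```

Emit:
play_rows([
  [[0,0,-1],[0,0,0],0],
  [[0,0,0],[0,0,0],0],
  [[0,0,0],[0,0,0],0],
])

```text
clock: 22.82
position: [0.5376, -0.0967, 0.0626]
ee_rot: [0.8, -0.601, -0.0, 0.003]
ft_force: [-2.6, -0.7, 6.8]
grip_width: -0.001
```

Emit:
play_rows([
  [[0,0,-1],[0,0,0],0],
  [[0,0,0],[0,0,0],0],
  [[0,0,0],[0,0,0],0],
])

```text
clock: 23.2
position: [0.5375, -0.0967, 0.0621]
ee_rot: [0.8, -0.601, -0.0, 0.003]
ft_force: [-5.8, 1.3, 13.4]
grip_width: -0.001
```

Emit:
play_rows([
  [[0,0,-0.7],[0,0,0],0],
  [[0,0,0],[0,0,0],0],
  [[0,0,0],[0,0,0],0],
])

```text
clock: 23.58
position: [0.5375, -0.0967, 0.0621]
ee_rot: [0.799, -0.601, -0.0, 0.003]
ft_force: [-9.4, 1.9, 21.1]
grip_width: -0.002
```

It bottomed out at TCP z = 0.0621 against a nominal 0.062, with the force rising steeply. Retracting to look.

Emit:
play_rows([
  [[0,0,-0.7],[0,0,0],0],
  [[0,0,0],[0,0,0],0],
  [[0,0,6],[0,0,0],0],
  [[0,0,40],[0,0,0],0],
  [[0,0,50],[0,0,0],0],
  [[0,0,50],[0,0,0],0],
  [[-10,-50,20],[0,0,0],0],
  [[-10,-50,0],[0,0,0],0],
  [[-10,-50,0],[0,0,0],0],
  [[-10,-50,0],[0,0,0],0],
  [[-10,-50,0],[0,0,0],0],
  [[0,0,0],[0,0,0],0],
])

```text
clock: 25.08
position: [0.4848, -0.3513, 0.2252]
ee_rot: [0.797, -0.603, -0.0, 0.004]
ft_force: [-0.1, 0.3, -0.5]
grip_width: -0.001
```

```bash
python3 - <<'E'
from h import *
s=camera("scene");t=camera("top")
o=readout.get_obs();print(o['position'],o['ft_force'],o['clock'])
crop(s,195,135,120,140,4,"pics/s10.png")
crop(t,180,130,150,105,5,"pics/t10.png")
cv2.imwrite("pics/s10full.png",s)
E
```

```text
[ 0.48717939 -0.3467711   0.22516304] [0.18533657 0.29409108 0.3223993 ] 25.175
```

View pics/s10.png

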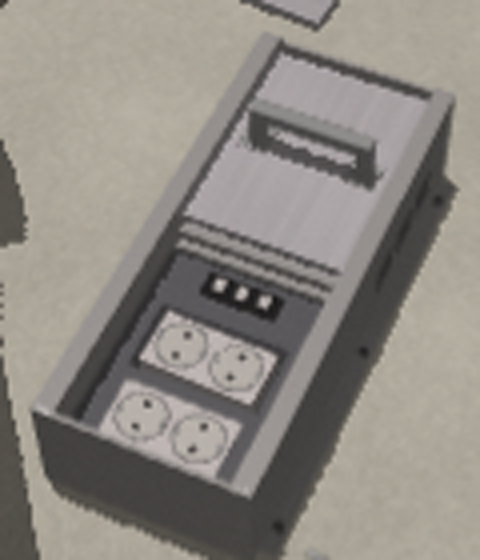

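View pics/t10.png

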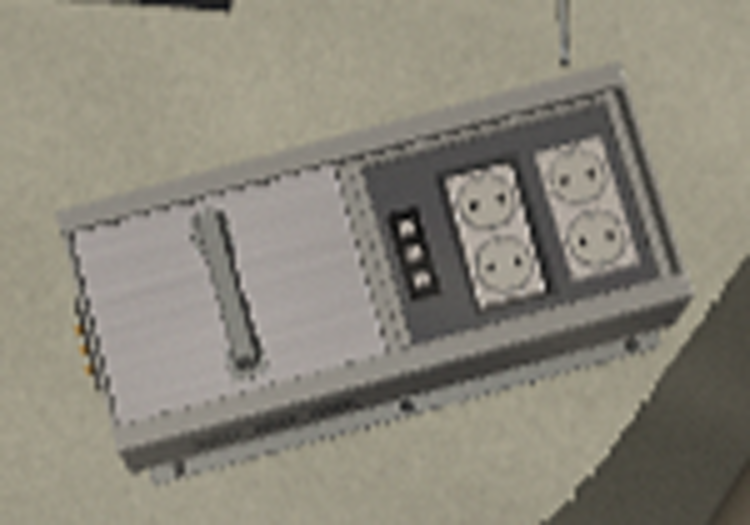

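View pics/s10full.png

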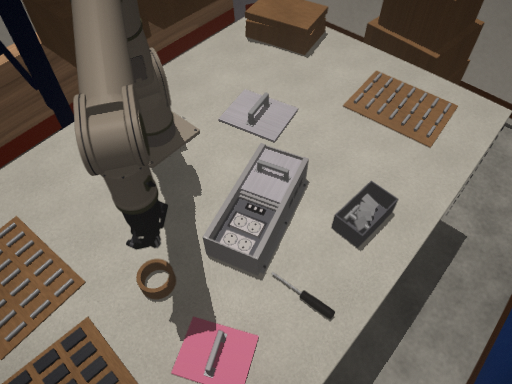

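The module looks in place and level. I'll check flushness by touch, lightly on the fitted outlet for reference and then on both ends of the module.

Emit:
play_rows([
  [[13.6,38.1,0],[0,0,0],0],
  [[13.6,38.1,0],[0,0,0],0],
  [[13.6,38.1,0],[0,0,0],0],
  [[13.6,38.1,0],[0,0,0],0],
  [[13.6,38.1,0],[0,0,0],0],
  [[0,0,-50],[0,0,0],0],
  [[0,0,-50],[0,0,0],0],
  [[0,0,-40],[0,0,0],0],
  [[0,0,-14],[0,0,0],0],
  [[0,0,-4],[0,0,0],0],
  [[0,0,0],[0,0,0],0],
])

```text
clock: 26.55
position: [0.5563, -0.156, 0.0689]
ee_rot: [0.8, -0.6, 0.001, 0.002]
ft_force: [0.5, -0.6, 0.7]
grip_width: -0.001
```

Emit:
play_rows([
  [[0,0,-1],[0,0,0],0],
  [[0,0,-1],[0,0,0],0],
  [[0,0,-1],[0,0,0],0],
  [[0,0,0],[0,0,0],0],
])

```text
clock: 27.05
position: [0.5553, -0.1562, 0.0644]
ee_rot: [0.8, -0.601, -0.0, 0.003]
ft_force: [0.2, -0.8, 0.1]
grip_width: -0.002
```

Emit:
play_rows([
  [[0,0,-1],[0,0,0],0],
  [[0,0,-0.7],[0,0,0],0],
  [[0,0,0],[0,0,0],0],
])

```text
clock: 27.42
position: [0.5553, -0.1562, 0.0627]
ee_rot: [0.8, -0.601, -0.0, 0.003]
ft_force: [-0.3, 0.7, -0.7]
grip_width: -0.003
```

Emit:
play_rows([
  [[0,0,-0.5],[0,0,0],0],
  [[0,0,-0.5],[0,0,0],0],
  [[0,0,0],[0,0,0],0],
])

```text
clock: 27.8
position: [0.5554, -0.1562, 0.0622]
ee_rot: [0.8, -0.601, -0.0, 0.003]
ft_force: [-1.9, 0.3, 5.2]
grip_width: -0.006
```

The fitted outlet touches at 0.0622 and the module stopped at 0.0621, so its centre is flush. Now both ends.

Emit:
play_rows([
  [[0,0,10],[0,0,0],0],
  [[0,0,10],[0,0,0],0],
  [[-22,25.7,0],[0,0,0],0],
  [[-22,25.7,0],[0,0,0],0],
  [[0,0,-10],[0,0,0],0],
  [[0,0,-7],[0,0,0],0],
  [[0,0,-1.5],[0,0,0],0],
  [[0,0,-1],[0,0,0],0],
  [[0,0,-1],[0,0,0],0],
  [[0,0,0],[0,0,0],0],
])

```text
clock: 29.05
position: [0.5116, -0.1054, 0.0621]
ee_rot: [0.799, -0.601, -0.0, 0.003]
ft_force: [-3.6, -0.4, 8.9]
grip_width: 0.004
```

Emit:
play_rows([
  [[0,0,10],[0,0,0],0],
  [[0,0,10],[0,0,0],0],
  [[27,7.8,0],[0,0,0],0],
  [[27,7.8,0],[0,0,0],0],
  [[0,0,-10],[0,0,0],0],
  [[0,0,-7],[0,0,0],0],
  [[0,0,-1.5],[0,0,0],0],
  [[0,0,-1],[0,0,0],0],
  [[0,0,-0.5],[0,0,0],0],
  [[0,0,0],[0,0,0],0],
])

```text
clock: 30.3
position: [0.5648, -0.0895, 0.0623]
ee_rot: [0.799, -0.601, -0.0, 0.003]
ft_force: [-6.0, -0.1, 9.6]
grip_width: -0.002
```

Both ends read 0.0621 and 0.0623, so the module is flush and level. Retracting.

Emit:
play_rows([
  [[0,0,8],[0,0,0],0],
  [[0,0,40],[0,0,0],0],
  [[0,0,50],[0,0,0],0],
  [[0,0,50],[0,0,0],0],
  [[-14,-45,10],[0,0,0],0],
  [[-14,-45,0],[0,0,0],0],
  [[-14,-45,0],[0,0,0],0],
  [[-14,-45,0],[0,0,0],0],
  [[-14,-45,0],[0,0,0],0],
  [[0,0,0],[0,0,0],0],
  [[0,0,0],[0,0,0],0],
])

```text
clock: 31.68
position: [0.4955, -0.3137, 0.2195]
ee_rot: [0.8, -0.601, -0.0, 0.002]
ft_force: [0.5, 0.9, 0.2]
grip_width: -0.002
```

```bash
python3 - <<'E'
from h import *
s=camera("scene");t=camera("top")
o=readout.get_obs();print(o['position'],o['ft_force'],o['clock'],abs(o['joint_velocities']).max())
crop(s,195,135,120,140,4,"pics/s11.png")
t0=cv2.imread("pics/top0.png")
for n,(x,y,w,h) in dict(tape=(335,180,50,50),bin=(165,85,70,55),drv=(280,80,25,60)).items():
    print(n,cv2.absdiff(t[y:y+h,x:x+w],t0[y:y+h,x:x+w]).mean())
E
```

```text
[ 0.49599013 -0.31282002  0.21943003] [-0.45085869 -0.59162556 -0.68555521] 31.775 0.005408189285756065
tape 34.02373333333333
bin 3.93965367965368
drv 4.649555555555556
```

View pics/s11.png

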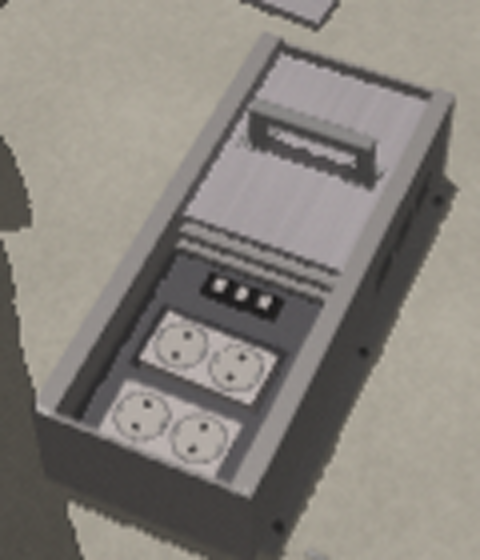

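The picture shows the hatch on the deck against the stop, with its bar at crop (312,135), and the module flush beside the fitted outlet at crop (208,357). The tape difference comes from the arm and its shadow covering that patch; the scene view after the press showed the roll at (156,279), where it started.

```bash
python3 -c "
from workcell import manip
print(manip.hand_in())"
```

```text
the job is handed in; nothing more can be done
None
```

The job is done and was handed in at about 32 s of the 67 s allowed. The hatch lies open on the deck against its end stop, and the spare module is flush in its bay.

- **Hatch:** I gripped it by the bar and lifted it 13 mm. It slid about 195 mm until the stop pushed back with roughly 10 N, then I set it on the deck and let go. It ended 8 mm above its seat, as it should.
- **Module:** I put it into the bay sockets up and pressed it down with the closed fingers until the force rose steeply.
- **Flushness check:** touching the surfaces gave 62.1 mm at the module's centre, 62.1 and 62.3 mm at its ends, and 62.2 mm on the fitted outlet.
- **Bystanders:** the bin and screwdriver patches matched the first picture. The arm covered the tape roll in the last top view, so that comparison failed, but the scene view taken after the press shows it where it started.

Some readings disagreed:
- **Cameras:** the top camera read x about 5 mm lower than the scene camera, so I went by the scene camera and by touch.
- **Hatch travel:** it was about 195 mm against the nominal 193 mm, probably from play in the seat.
- **Press force:** I read about 7 N between press steps, less than the 12 N stated. The final press read 21 N, followed by one small further step that I did not read.

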